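Draw back the terracotta extruder's ram for loading

ROBOT

A 6-joint arm with a two-finger parallel gripper is mounted at the origin on the work surface. World frame = base frame: x ahead of the robot, y to its left, z up, the work surface at z = 0. Lengths are in mm, angles in rad, forces in N, time in s.
With the tool pointing down it reaches from about 275 to 1000 mm from the base axis. Payload 8.4 kg.
Tool frame: the origin (TCP) lies between the finger pads; the fingertips stand r.tips_ahead ahead of it and the grasp point (between the pads) lies 6 mm ahead of it (r.tips_ahead is the distance from the TCP to the fingertips, in mm); z points along the fingers, y is the line along which they close (so a half turn about z gives the same grasp; the last joint's range is limited). The gripper opens to 85 mm and grips with 20 to 120 N. Pads are 22 mm wide; open, the fingers measure 114 mm over their backs; the gripper's body (76 mm by 85 mm) begins 54 mm behind the grasp point. The pads swing forward as they close: fully open they stand 13 mm farther back than shut.
Start: joints at [-1.251, 0.353, 1.633, -0, 1.155, -0.002], TCP at [197.67, -592.92, 256.281] pointing down, gripper open.
Joint ranges: [-2.63, 2.63], [-0.92, 2.1], [0.06, 2.66], [-1.3, 4.44], [0, 2.69], [-3.02, 3.02]. Speed limits (rad/s): [2.22, 2.22, 2.79, 3.14, 3.14, 3.14].

INTERFACE

Orientations are given as [roll, pitch, yaw] about the fixed x, y, z axes, in that order (R = Rz(yaw) Ry(pitch) Rx(roll)).
In Python, from rig import r gives the robot as it stands.
- The arm moves only by the tool carry_out, never from a script. Its arguments are lists of equal length, an entry for each row: "delta_pos": the shift along the tool's x, y, z in m, a list of three; "rot": the turn, a rotation vector about the tool's x, y, z in degrees, a list of three. A call has 1 to 8 rows; each row is the pose to reach, as a shift and turn from the pose commanded when the call began, along the tool's axes at that moment; what a row does not reach only later rows make up. A row lasts 1/8 s, in which the tool goes at most 62.5 mm and 10.7 degrees, less where a joint would pass 70% of its speed; a pose out of reach is approached as far as the arm can. A call with a gripper value outside its range is refused whole. "claw" is the finger opening in m, from 0 to 0.0854, set as the call begins (left out, the last holds). The fingers move at their own pace and stop on an object; "grip_force" is the grip in N (left out, the last holds). Time passes only in rows, so rows that repeat a pose let the fingers close. It gives the time, the measured TCP pose, the force, the opening and the grip force at its end, in the units of the state.
- r.sense(): the state, without advancing time (a new reading comes with each control period).
- r.grab_frame(name): name is "side" or "top" or "wrist"; returns the picture (480x640x3 uint8, blue, green, red); there is no depth.
- r.camera_info(name): a dict with "fx", "fy", "cx", "cy" (pixels), "pose" (4x4, takes a point from camera to world coordinates); the wrist camera has in their place "hand_eye" (4x4, takes a point from camera to tool coordinates, whose origin is the TCP and whose axes are the flange's). Camera axes: x right, y down, z forward; pixel columns grow to the right and rows downward; lengths in mm; the calibration is good to about 2 mm. A picture is of the moment at which its call begins: read the wrist's pose just before it. camera_info takes no time and is no camera call.
- r.sign_off(): hands the job in; it is judged then, once.
Trained networks look in the newest picture that a camera, given by its name, has taken for a name from the list of things; names that differ only in an ending like _2 or _b are one class to them, and where a whole thing is asked for, a point or a joint stands for the part that bears it (a point fixed in the world has none). Each returns a list of dicts, best first, with "p" (0 to 1); they miss things now and then, are a little off and sometimes report something else, mostly with a low value. They report only what shows in the picture. A call takes as long as a camera call. They do not tell look-alikes from the thing itself.
- r.recognise(thing, camera): "box" ([left, top, right, bottom] in pixels, round what is visible of it).
- r.cut_out(thing, camera): "mask" (480x640 bool, what is visible of it) and "box" ([left, top, right, bottom] in pixels, round what is visible of it).
The state is a dict: "clock": time; "qpos": joint angles; "qvel": joint speeds; "joint_efforts": joint torques, N m; "eef_pos": TCP position; "tcp_rot": TCP orientation; "contact_force": force on the tool from outside, world axes, zero at the start; "wrist_torque": the same for the moment, N m; "opening": opening from 0.0 (shut) to 1.0 (fully open); "grasp_force": force on a finger pad.
Only numpy, scipy, OpenCV 4.12 (cv2) and the standard library are available. Lean on these libraries where they do the work, as an engineer would, in place of code of your own. Each camera call takes 0.05 s, during which the arm holds its last target. There are 200 camera calls.

TASK

Get the terracotta-clay extruder (the one with the terracotta-coloured knob) ready for loading: take its knob and draw the white ram straight out along the leaning barrel, without wrenching it sideways against the bore and without pulling it right out, until the black line round the ram stands level with the rim of the barrel. The ram slides back if let go, so finish while still holding it steady there for a colleague to put the clay in through the port. Leave the buff-clay extruder (yellow knob), the blue bowl, the green cup and the wooden rib as they are.

Things in the scene. Friction and masses are not known exactly. Their poses are not given: they have to be found in the camera images.
- extruder_terracotta: Terracotta extruder, bolted down, without its ram: blue base plate 220 x 110 x 10 mm, two blue cheeks, steel barrel 47 mm across and 160 mm long with 40 mm bore, terracotta band, loading port on its +x side. Origin on the table under the plate's middle; z vertical; x level: the barrel leans 25 degrees from vertical, its mouth towards -x (roughly to the robot).
- terracotta_rim (a point): Centre of the barrel's open mouth (a collar 57 mm across), in the plane of the rim and on the bore's axis, 195 mm above the table. Its z axis points out of the bore along the axis, 25 degrees from vertical; its y axis is level.
- terracotta_knob (a point): Centre of the terracotta-coloured knob, 42 mm across and 40 mm long on the bore's axis; axes as the rim's. Below it a steel neck 20 mm across, 16 mm long, then the white ram, 38 mm across, 170 mm long. At the start the ram is fully home, standing 10 mm out of the barrel, the knob's centre 46 mm beyond the rim along the axis.
- terracotta_line (a point): Centre, on the ram's axis, of the black line (5 mm wide) round the terracotta ram, 111 mm below the knob's centre along the axis. At the start it is hidden in the barrel, 65 mm below the rim.
- ram_terracotta: The ram with its knob, one loose piece of 0.25 to 0.5 kg with 1 mm of play all round in the bore. Let go, it slides back in. Its origin coincides with the extruder's at the start (not a place to grasp); its z axis is vertical while the ram lies straight in the bore.
- buff_knob (a point): Centre of the yellow knob of the second, equal extruder, which is for buff clay (same sizes and lean, a yellow band on its barrel). Bystander.
- blue_bowl_mid (a point): Centre, half-way up, of a blue bowl, 90 mm across and 40 mm high. Bystander.
- green_cup_mid (a point): Centre, half-way up, of a green cup, 68 mm across and 60 mm high. Bystander.
- rib_mid (a point): Centre of a flat wooden rib (a shaping tool), 100 x 45 x 7 mm, lying on the table. Bystander.
Mind the look-alikes: they are no part of the job. Leave any purple or red look-alike of the ram_terracotta alone.

How it is judged (in metres and radians):
At the end, for the whole second after the job is handed in: The centre of the black line round the terracotta ram is within 7 mm of the centre of its barrel's rim, the ram still straight in its bore (within 0.06 rad) and at rest, held by the fingers; the other extruder's ram has moved less than 8 mm, the bowl, cup and rib less than 15 mm (distance between terracotta_line and terracotta_rim below 0.007 m and angle between the z axis of ram_terracotta and the z axis of extruder_terracotta, either way round below 0.06 rad and contact force between the fingers and ram_terracotta above 2 N and linear speed of ram_terracotta below 0.01 m/s and distance of buff_knob from where it was at the start of the episode below 0.008 m and distance of each of blue_bowl_mid, green_cup_mid, rib_mid from where it was at the start of the episode below 0.015 m); the arm keeps its last pose, push and grip.
It fails at once if the ram, off its seat, is wrenched against the bore (over 40 N between ram and extruder) (contact force between ram_terracotta and extruder_terracotta above 40 N and z of terracotta_line in the frame of terracotta_rim above -0.062 m).
It fails at once if the ram is pulled (nearly) right out of the barrel: the black line more than 60 mm beyond the rim (z of terracotta_line in the frame of terracotta_rim above 0.06 m).
It fails at once if the other extruder's ram is drawn (distance of buff_knob from where it was at the start of the episode above 0.015 m).
It also fails if it takes over 32 s, if anything falls off the work surface, if the arm or the gripper's body presses on something with over 40 N, if the wrist force passes 120 N, or if a joint passes its speed limit or range.

## Working session

There is one attempt and no reset: what is moved stays moved. The work goes in short steps, Python scripts to look and compute and a tool call to move; the robot and the scene stay as the last step left them, time stands still between calls to the robot, and variables do not carry over. Pictures are saved under pics/ and viewed, at most 10 in all, crops included, and the job is handed in when it is done.

Besides the shell and the picture viewer there is one more tool, called after "Call:" as a command line: name --argument value ..., lists and objects as JSON in quotes. carry_out: Moves the arm, as the interface text tells. Its arguments: {"type":"object","properties":{"delta_pos":{"type":"array","items":{"type":"array","items":{"type":"number"}}},"rot":{"type":"array","items":{"type":"array","items":{"type":"number"}}},"claw":{"type":"number"},"grip_force":{"type":"number"}},"required":["delta_pos","rot"]}

```bash
mkdir -p pics; ls; python3 - <<'E'
from rig import r
import cv2,numpy as np
print(r.sense(), r.tips_ahead)
for c in ("side","top"):
    im=r.grab_frame(c); cv2.imwrite(f"pics/{c}0.png",im)
    i=r.camera_info(c); print(c,[i[k] for k in("fx","fy","cx","cy")],np.round(i["pose"],3).tolist())
    for t in("terracotta_knob","buff_knob","terracotta_rim","extruder_terracotta"):
        print(c,t,[(np.round(d["box"]).tolist(),round(d["p"],2)) for d in r.recognise(t,c)])
E
```

```text
pics
{'clock': 0.0, 'qpos': array([-1.25140174e+00,  3.53639094e-01,  1.63414104e+00,  1.82319547e-05,
        1.15520265e+00, -2.39989182e-03]), 'qvel': array([ 0.00016611,  0.00087666, -0.00081125,  0.00024515, -0.00045396,
        0.00105648]), 'joint_efforts': array([-4.23548427e-04, -6.05252481e+01, -3.42065191e+01, -9.28525856e-05,
        9.41554550e-03,  1.10214353e-05]), 'eef_pos': array([ 197.53349006, -592.49335653,  255.56436068]), 'tcp_rot': array([-3.14020257e+00, -2.00058486e-05,  3.21787094e-01]), 'contact_force': array([-0.15367549,  0.02857798,  0.59329377]), 'wrist_torque': array([-0.0617965 ,  0.00334692, -0.0441649 ]), 'grasp_force': 0.0, 'opening': 0.9979348214774113} 25.0
side [480.21789845432494, 480.21789845432494, 314.9540718011347, 234.57775508934998] [[-0.997, -0.015, 0.076, 423.73], [-0.074, 0.482, -0.873, 1266.617], [-0.023, -0.876, -0.481, 758.186], [0.0, 0.0, 0.0, 1.0]]
side terracotta_knob [([360.0, 202.0, 428.0, 217.0], 0.94), ([291.0, 201.0, 314.0, 230.0], 0.92), ([292.0, 311.0, 317.0, 396.0], 0.76)]
side buff_knob [([298.0, 147.0, 316.0, 170.0], 0.7)]
side terracotta_rim []
side extruder_terracotta [([252.0, 219.0, 340.0, 306.0], 0.86)]
top [536.4232407684633, 536.4232407684633, 313.3605001333641, 250.07264490248457] [[0.014, -0.98, 0.197, 329.222], [-1.0, -0.012, 0.011, 170.485], [-0.008, -0.198, -0.98, 1248.732], [0.0, 0.0, 0.0, 1.0]]
top terracotta_knob [([297.0, 218.0, 322.0, 254.0], 0.93), ([504.0, 336.0, 539.0, 440.0], 0.74), ([141.0, 262.0, 246.0, 278.0], 0.66)]
top buff_knob [([482.0, 210.0, 529.0, 246.0], 0.77), ([274.0, 205.0, 348.0, 307.0], 0.32)]
top terracotta_rim [([280.0, 208.0, 348.0, 305.0], 0.79)]
top extruder_terracotta [([278.0, 202.0, 350.0, 306.0], 0.71)]
```

View pics/side0.png

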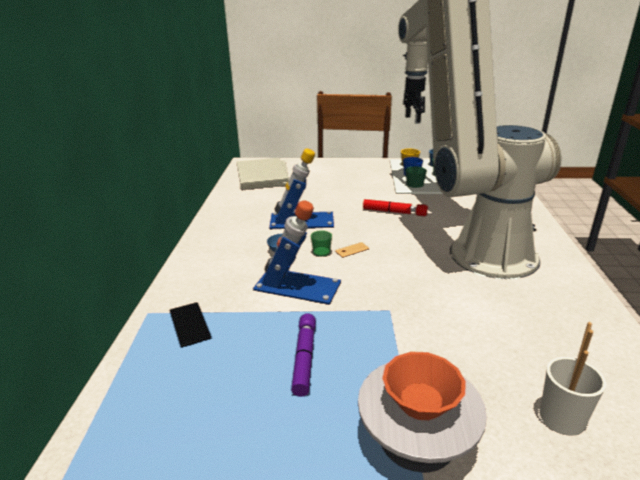

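View pics/top0.png

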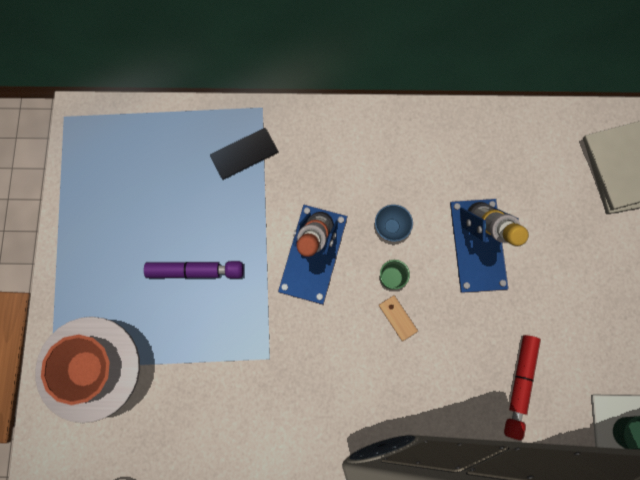

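The side picture shows the terracotta extruder in front, with its knob at (304,211), and the purple and red decoys lying on the table. In the top picture its knob is at (308,244) on a blue plate spanning (280–347, 206–303).

```bash
cat > h.py <<'E'
from rig import r
import cv2,numpy as np
from scipy.spatial.transform import Rotation as R
def ray(c,uv):
    i=r.camera_info(c); T=np.array(i["pose"]) if "pose" in i else None
    d=T[:3,:3]@[(uv[0]-i["cx"])/i["fx"],(uv[1]-i["cy"])/i["fy"],1.]
    return T[:3,3],d/np.linalg.norm(d)
def onz(c,uv,z):
    o,d=ray(c,uv); return o+d*(z-o[2])/d[2]
def tri(rays):
    A=sum(np.eye(3)-np.outer(d,d) for o,d in rays); b=sum((np.eye(3)-np.outer(d,d))@o for o,d in rays)
    p=np.linalg.solve(A,b); return p,[np.linalg.norm(np.cross(p-o,d)) for o,d in rays]
E
python3 - <<'E'
from h import *
top=cv2.imread("pics/top0.png"); side=cv2.imread("pics/side0.png")
def orange(im,box):
    l,t,rr,b=box; h=cv2.cvtColor(im[t:b,l:rr],cv2.COLOR_BGR2HSV)
    m=((h[...,0]<12)&(h[...,1]>140)&(h[...,2]>60)).astype(np.uint8)
    n,_,s,c=cv2.connectedComponentsWithStats(m); k=1+s[1:,4].argmax(); print(s[k]); 
    x,y,w,hh,_=s[k]; return c[k]+[l,t], 
kt,=orange(top,(280,225,340,275)); ks,=orange(side,(280,190,325,225)); print(kt,ks)
print(tri([ray("top",kt),ray("side",ks)]), onz("top",kt,236.7),onz("side",ks,236.7))
# plate
h=cv2.cvtColor(top,cv2.COLOR_BGR2HSV); m=((h[...,0]>100)&(h[...,0]<125)&(h[...,1]>150)&(h[...,2]>30)).astype(np.uint8)
m[:195]=0;m[315:]=0;m[:,:272]=0;m[:,356:]=0
p=np.argwhere(m)[:,::-1]; w=np.array([onz("top",q,10)[:2] for q in p],np.float32)
rc=cv2.minAreaRect(w); print(rc, cv2.boxPoints(rc).tolist())
for c in cv2.boxPoints(cv2.minAreaRect(p.astype(np.float32))): print(c)
E
```

```text
[ 17   9  21  22 353]
[ 16  11  17  19 248]
[307.2407932  244.66005666] [303.75806452 209.82258065]
(array([543.46890188, 193.65681206, 236.76607457]), [np.float64(0.033087903013379966), np.float64(0.0330879030132775)]) [543.51671333 193.65875951 236.7       ] [543.45012832 193.53468674 236.7       ]
((570.83203125, 185.61215209960938), (104.30015563964844, 213.94595336914062), 75.22014617919922) [[454.09466552734375, 162.47698974609375], [660.9618530273438, 107.89813232421875], [687.5693969726562, 208.747314453125], [480.70220947265625, 263.326171875]]
[278.75668 290.8312 ]
[303.9863  204.63014]
[346.8959  217.18906]
[321.6663  303.39014]
```

```bash
cat >> h.py <<'E'
K=np.array([543.5,193.6,236.8]); yaw=np.radians(-14.9)
a=np.array([-np.sin(np.radians(25))*np.cos(yaw),-np.sin(np.radians(25))*np.sin(yaw),np.cos(np.radians(25))])
ax=np.array([-np.sin(yaw),np.cos(yaw),0]); RT=np.column_stack([ax,np.cross(-a,ax),-a])  # tool goal
def delta(p,Rg,s=None):
    s=s or r.sense(); R0=R.from_euler("xyz",s["tcp_rot"]).as_matrix()
    return (R0.T@(p-s["eef_pos"])/1000).round(4), np.degrees(R.from_matrix(R0.T@Rg).as_rotvec()).round(2)
E
python3 - <<'E'
from h import *
print(a,RT)
s=r.sense()
print(delta(np.array([330,-220,420.]),R.from_euler("xyz",[np.pi,0,0.8]).as_matrix()))
print(delta(K+106*a,RT))
E
```

```text
[-0.40840818  0.10866901  0.90630779] [[ 0.25713279  0.87583417  0.40840818]
 [ 0.96637608 -0.23304145 -0.10866901]
 [ 0.          0.42261826 -0.90630779]]
(array([ 0.2435, -0.3119, -0.1637]), array([-1.00e-02, -0.00e+00, -2.74e+01]))
(array([ 0.5394, -0.6614, -0.0765]), array([-22.92,  12.35, -55.73]))
```

Call:
carry_out --delta_pos '[[0.01,-0.02,-0.05],[0.04,-0.05,-0.085],[0.075,-0.095,-0.11],[0.11,-0.14,-0.13],[0.145,-0.185,-0.145],[0.18,-0.23,-0.155],[0.215,-0.275,-0.16],[0.245,-0.312,-0.164]]' --rot '[[0,0,-2],[0,0,-5],[0,0,-9],[0,0,-13],[0,0,-17],[0,0,-21],[0,0,-25],[0,0,-27]]' --claw 0.0854

```text
clock: 1.5
eef_pos: [331.6, -217.5, 420.9]
tcp_rot: [3.14, -0.0, 0.795]
contact_force: [0.3, -0.2, -0.9]
opening: 1.002
grasp_force: 0.0
```

```bash
python3 - <<'E'
from h import *
s=r.sense(); print(s["clock"],s["eef_pos"],s["tcp_rot"],s["qpos"])
print(delta(K+106*a,RT))
E
```

```text
1.5 [ 331.63903628 -217.54908043  420.85220248] [ 3.14044107e+00 -4.77070240e-04  7.94890844e-01] [-5.84550310e-01 -1.54868224e-01  1.84462259e+00  2.51154988e-04
  1.45061699e+00  1.91325489e-01]
(array([ 0.4197, -0.1758,  0.088 ]), array([-24.37,   6.44, -29.08]))
```

Call:
carry_out --delta_pos '[[0.05,-0.02,0.0],[0.105,-0.045,0.0],[0.16,-0.068,0.005],[0.215,-0.09,0.015],[0.27,-0.112,0.03],[0.32,-0.135,0.05],[0.37,-0.155,0.07],[0.42,-0.176,0.088]]' --rot '[[-3,0.8,-4],[-6,1.6,-8],[-9.5,2.5,-12],[-13,3.4,-16],[-16,4.2,-20],[-19,5,-23],[-22,5.8,-26],[-24.4,6.4,-29.1]]'

```text
clock: 2.5
eef_pos: [500.8, 205.4, 331.9]
tcp_rot: [2.704, 0.0, 1.312]
contact_force: [0.7, -0.1, 0.6]
opening: 1.002
grasp_force: 0.0
```

```bash
python3 - <<'E'
from h import *
s=r.sense(); print(s["clock"],s["eef_pos"],s["tcp_rot"],s["qpos"],s["contact_force"])
im=r.grab_frame("wrist"); cv2.imwrite("pics/w1.png",im)
i=r.camera_info("wrist"); print(i)
d=r.cut_out("terracotta_knob","wrist"); print([(x["box"],x["p"],np.argwhere(x["mask"]).mean(0)[::-1]) for x in d])
R0=R.from_euler("xyz",s["tcp_rot"]).as_matrix(); H=np.array(i["hand_eye"])
for P in (K,K+20*a,K-46*a):
    c=np.linalg.inv(H)@np.append(R0.T@(P-s["eef_pos"]),1); print("proj",i["cx"]+i["fx"]*c[0]/c[2],i["cy"]+i["fy"]*c[1]/c[2],c[2])
print(delta(K+6*a,RT))
E
```

```text
2.5 [500.81535416 205.43604314 331.94488609] [2.70416410e+00 3.55153169e-04 1.31199239e+00] [ 0.57107099  0.01206007  1.94940977 -0.40539651  0.91584994  1.0361058 ] [ 0.72990818 -0.06156333  0.6268454 ]
{'fx': 346.415986966978, 'fy': 346.415986966978, 'cx': 324.3110234450955, 'cy': 241.46823242861373, 'hand_eye': array([[-6.96009770e-04, -9.49966673e-01, -3.12350503e-01,
         7.89605118e+01],
       [ 9.99999748e-01, -7.05423156e-04, -8.28591816e-05,
         3.68168446e-02],
       [-1.41625816e-04, -3.12350482e-01,  9.49966924e-01,
        -1.18340249e+02],
       [ 0.00000000e+00,  0.00000000e+00,  0.00000000e+00,
         1.00000000e+00]])}
[([144.8, 0.0, 200.7, 64.0], 0.63, array([175.49918434,  32.85195759]))]
proj 324.0246982444222 249.83902033852823 236.93223255961112
proj 324.0390946695922 260.49258562587 217.93161441914123
proj 323.9989846384381 230.81057564558333 280.63365428269185
(array([-0.0021,  0.0015,  0.0973]), array([-0.12,  0.  ,  0.25]))
```

View pics/w1.png

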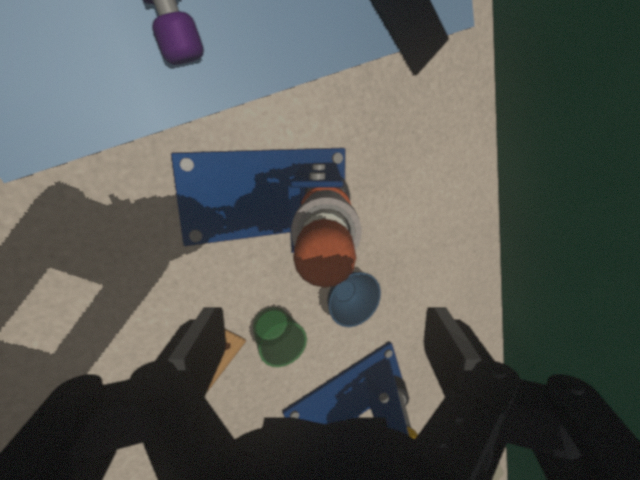

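The wrist view shows the terracotta knob's face at about (325,260) and its collar at (326,226). The predictions were (324,260) and (324,231), so it is within about 1 mm. I'll descend.

Call:
carry_out --delta_pos '[[-0.002,0.0015,0.03],[-0.002,0.0015,0.06],[-0.002,0.0015,0.085],[-0.002,0.0015,0.097],[-0.002,0.0015,0.097]]' --rot '[[0,0,0.2],[0,0,0.2],[0,0,0.2],[0,0,0.2],[0,0,0.2]]'

```text
clock: 3.22
eef_pos: [540.9, 189.8, 244.8]
tcp_rot: [2.707, -0.0, 1.305]
contact_force: [0.0, -1.1, 1.3]
opening: 1.0
grasp_force: 0.0
```

```bash
python3 - <<'E'
from h import *
s=r.sense(); print(s["clock"],s["eef_pos"],s["contact_force"])
im=r.grab_frame("wrist"); cv2.imwrite("pics/w2.png",im)
print(delta(K+6*a,RT))
E
```

```text
3.225 [540.94924032 189.78625362 244.77958037] [ 0.04990636 -1.0724194   1.25668511]
(array([ 0.004 , -0.0024,  0.0024]), array([-0.04,  0.09, -0.31]))
```

View pics/w2.png

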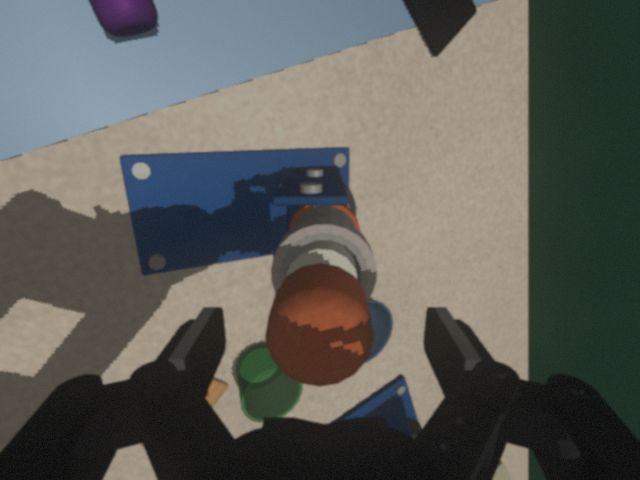

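The knob, at x = 267–373, sits about 2 mm off the finger centre (324). That agrees with the computed correction.

Call:
carry_out --delta_pos '[[0.004,-0.0024,0.0024],[0.004,-0.0024,0.0024],[0.004,-0.0024,0.0024]]' --rot '[[0,0,-0.3],[0,0,-0.3],[0,0,-0.3]]'

```text
clock: 3.65
eef_pos: [541.0, 194.8, 242.2]
tcp_rot: [2.706, 0.001, 1.311]
contact_force: [0.7, -0.5, 0.4]
opening: 0.997
grasp_force: 0.0
```

```bash
python3 - <<'E'
from h import *
s=r.sense(); print(s["clock"],s["eef_pos"],s["contact_force"])
i=r.camera_info("wrist"); im=r.grab_frame("wrist"); cv2.imwrite("pics/w3.png",im)
print(delta(K+6*a,RT))
h=cv2.cvtColor(im,cv2.COLOR_BGR2HSV); m=((h[...,0]<12)&(h[...,1]>120)&(h[...,2]>40)).astype(np.uint8)
m[:255]=0
n,_,st,c=cv2.connectedComponentsWithStats(m); k=1+st[1:,4].argmax(); print(st[k],c[k])
R0=R.from_euler("xyz",s["tcp_rot"]).as_matrix(); H=np.array(i["hand_eye"])
ph=np.linspace(0,2*np.pi,60); q=[]
for z in (-20,20):
  for f in ph:
    P=K+z*a+21*(np.cos(f)*RT[:,0]+np.sin(f)*RT[:,1])
    c=np.linalg.inv(H)@np.append(R0.T@(P-s["eef_pos"]),1); q.append((i["cx"]+i["fx"]*c[0]/c[2],i["cy"]+i["fy"]*c[1]/c[2]))
print(np.min(q,0),np.max(q,0))
E
```

```text
3.65 [540.95735334 194.8083655  242.19408393] [ 0.74023866 -0.50348099  0.39899442]
(array([-0.0004,  0.0003, -0.    ]), array([-0.03,  0.06,  0.04]))
[ 273  277  105  122 9610] [325.78595213 339.31082206]
[266.21022242 264.71629207] [383.66903404 408.12897456]
```

Call:
carry_out --delta_pos '[[0,0,0],[0,0,0],[0,0,0],[0,0,0],[0,0,0],[0,0,0]]' --rot '[[0,0,0],[0,0,0],[0,0,0],[0,0,0],[0,0,0],[0,0,0]]' --claw 0.02 --grip_force 50

```text
clock: 4.45
eef_pos: [541.5, 194.7, 242.4]
tcp_rot: [2.705, 0.001, 1.311]
contact_force: [-0.1, 0.7, 6.2]
opening: 0.472
grasp_force: 51.2
```

```bash
python3 - <<'E'
from h import *
s=r.sense(); print(s["clock"],s["eef_pos"],s["contact_force"],s["wrist_torque"],s["opening"],s["grasp_force"])
print("tool force",RT.T@s["contact_force"],delta(K+6*a,RT))
E
```

```text
4.45 [541.45780404 194.69206504 242.39642495] [-0.05472133  0.7022623   6.2461184 ] [-0.08476576 -0.16054265 -0.01496647] 0.472056256138062 51.216156302750164
tool force [ 0.66457883  2.42814066 -5.75956853] (array([-0.0005, -0.0003,  0.    ]), array([0.01, 0.03, 0.02]))
```

Call:
carry_out --delta_pos '[[0,0,-0.002],[0,0,-0.005],[0,0,-0.008],[0,0,-0.011],[0,0,-0.014],[0,0,-0.016],[0,0,-0.016]]' --rot '[[0,0,0],[0,0,0],[0,0,0],[0,0,0],[0,0,0],[0,0,0],[0,0,0]]'

```text
clock: 5.32
eef_pos: [534.8, 196.1, 256.3]
tcp_rot: [2.705, 0.002, 1.311]
contact_force: [5.0, -1.6, -0.3]
opening: 0.471
grasp_force: 51.6
```

```bash
cat > st.py <<'E'
from h import *
s=r.sense(); R0=R.from_euler("xyz",s["tcp_rot"]).as_matrix()
print(s["clock"],s["eef_pos"],s["opening"],s["grasp_force"],"tool force",R0.T@s["contact_force"],"torque",R0.T@s["wrist_torque"])
d=s["eef_pos"]-[541.46,194.69,242.40]; print("moved axial",d@a,"lateral",RT.T[:2]@d,"rot",delta(K,RT)[1])
E
python3 st.py
```

```text
5.325 [534.81586624 196.14161437 256.31101264] 0.4709184936599593 51.627369153429754 tool force [-0.28985346  4.62438376  2.53846408] torque [-0.64947994 -0.00886321 -0.06144212]
moved axial 15.478923149062918 lateral [-0.30561927 -0.27839769] rot [-0.01  0.08  0.05]
```

Call:
carry_out --delta_pos '[[0,0,-0.003],[0,0,-0.007],[0,0,-0.011],[0,0,-0.015],[0,0,-0.019],[0,0,-0.022],[0,0,-0.025],[0,0,-0.025]]' --rot '[[0,0,0],[0,0,0],[0,0,0],[0,0,0],[0,0,0],[0,0,0],[0,0,0],[0,0,0]]'

```text
clock: 6.32
eef_pos: [524.5, 198.9, 278.9]
tcp_rot: [2.706, 0.002, 1.311]
contact_force: [3.7, -0.6, 0.4]
opening: 0.468
grasp_force: 51.8
```

```bash
python3 st.py
```

```text
6.325 [524.50496144 198.89254498 278.94981959] 0.4678787367387799 51.83854118920863 tool force [0.38893899 3.50586492 1.22898246] torque [-0.64120536 -0.04614882 -0.00352551]
moved axial 40.5066489490733 lateral [-0.29845748 -0.38254802] rot [-0.02  0.08  0.05]
```

Call:
carry_out --delta_pos '[[0,0,-0.003],[0,0,-0.007],[0,0,-0.011],[0,0,-0.015],[0,0,-0.019],[0,0,-0.022],[0,0,-0.0245],[0,0,-0.0245]]' --rot '[[0,0,0],[0,0,0],[0,0,0],[0,0,0],[0,0,0],[0,0,0],[0,0,0],[0,0,0]]'

```text
clock: 7.32
eef_pos: [514.4, 201.6, 301.1]
tcp_rot: [2.706, 0.002, 1.311]
contact_force: [4.1, -1.3, -1.2]
opening: 0.468
grasp_force: 51.8
```

```bash
python3 st.py; python3 - <<'E'
from h import *
im=r.grab_frame("wrist"); im2=r.grab_frame("side")
c=cv2.resize(im2[170:270,250:350],(480,480),interpolation=cv2.INTER_CUBIC)
a_=cv2.resize(im[150:420,190:460],(310,310)); o=np.zeros((480,790,3),np.uint8); o[:,:480]=c; o[:310,480:]=a_
cv2.imwrite("pics/c4.png",o)
E
```

```text
7.325 [514.36468883 201.60258159 301.05166919] 0.4682333946427166 51.82802576688118 tool force [-0.14995123  3.39591968  2.90582955] torque [-0.60789187  0.01210711 -0.00082737]
moved axial 64.97359462074134 lateral [-0.28693955 -0.55465083] rot [-0.04  0.09  0.04]
```

View pics/c4.png

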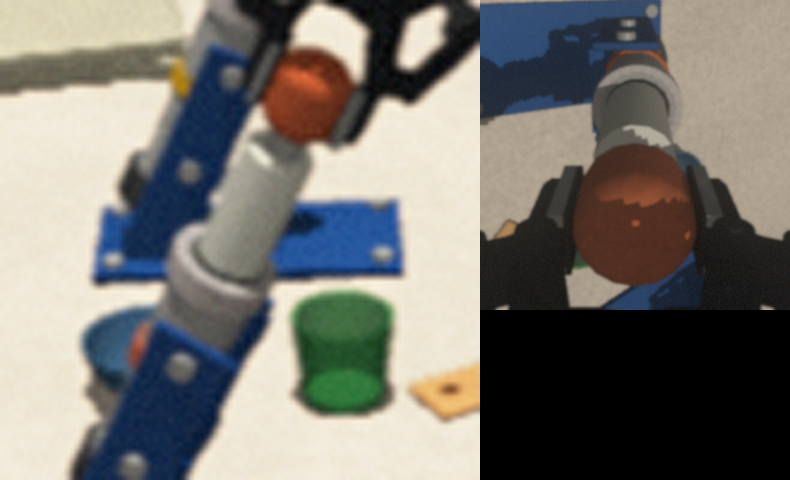

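```bash
python3 - <<'E'
from h import *
im=r.grab_frame("wrist"); im2=r.grab_frame("side")
def kn(im,y0):
    h=cv2.cvtColor(im,cv2.COLOR_BGR2HSV); m=((h[...,0]<12)&(h[...,1]>120)&(h[...,2]>40)).astype(np.uint8); m[:y0]=0
    n,_,st,c=cv2.connectedComponentsWithStats(m); k=1+st[1:,4].argmax(); return st[k],c[k]
print("wrist before",kn(cv2.imread("pics/w3.png"),255),"now",kn(im,255))
i=r.camera_info("side"); T=np.linalg.inv(np.array(i["pose"]))
S=6; crop=cv2.resize(im2[180:240,270:340],None,fx=S*1.6,fy=S*1.6,interpolation=cv2.INTER_CUBIC); S*=1.6
def pr(P):
    c=T@np.append(P,1); return np.array([i["cx"]+i["fx"]*c[0]/c[2],i["cy"]+i["fy"]*c[1]/c[2]])
rim=K-46*a
def ring(z,rad,col):
    q=[(pr(rim+z*a+rad*(np.cos(f)*RT[:,0]+np.sin(f)*RT[:,1]))-[269.5,179.5])*S for f in np.linspace(0,6.28,60)]
    cv2.polylines(crop,[np.int32(q)],True,col,1)
ring(0,20,(0,0,255)); ring(0,28.5,(255,0,255)); ring(75,19,(0,255,0)); ring(91,21,(255,255,0))
cv2.imwrite("pics/c5.png",crop)
print(pr(K+65*a),pr(K+60*a)-pr(K+65*a))
b=im2[180:215,290:335]; print(kn(im2[:230,290:340],175))
E
```

```text
wrist before (array([ 273,  277,  105,  122, 9610], dtype=int32), array([325.78595213, 339.31082206])) now (array([ 271,  277,  108,  122, 9895], dtype=int32), array([324.9219808 , 338.63446185]))
[313.54881836 189.23262711] [-0.77685173  1.62778948]
(array([ 14, 180,  20,  20, 272], dtype=int32), array([ 23.4375    , 189.41911765]))
```

View pics/c5.png

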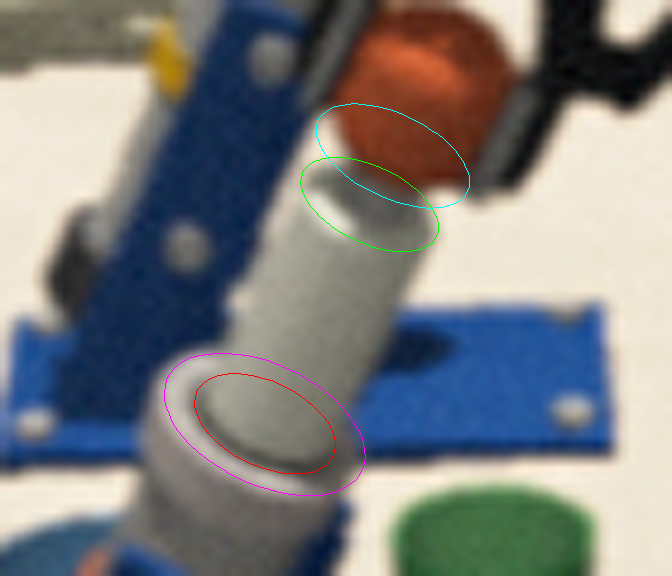

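The predicted rings match the picture: the collar and bore are at (265,424), the ram's shoulder at (370,205), and a thin dark sliver shows along the bore's front edge at about (300,455). The knob has not slipped in the grip and has moved 65 mm along the axis, so I'm handing in.

```bash
python3 st.py; python3 -c "
from rig import r
print(r.sign_off())"
```

```text
7.525 [514.36644397 201.63597152 301.07716173] 0.47102378617607876 51.72738548833877 tool force [0.34878715 4.5085729  3.57288517] torque [-0.76570242 -0.03605363 -0.02779228]
moved axial 64.99961034940081 lateral [-0.25422101 -0.55012125] rot [-0.04  0.08  0.04]
the job is handed in; nothing more can be done
None
```

I drew the terracotta ram 65.0 mm straight out, so its black line should stand level with the rim, and handed the job in at 7.5 s still gripping the knob at 52 N. The interface returned no verdict. The line itself showed only as a thin dark sliver at the rim, so its position rests on the measured travel and the camera match.

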